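# Lower the sample into its well and close it

### The job

The amber bottle stands on the raised platform of the hydraulic sample lift. Crack the red release valve open (counterclockwise) just far enough for the platform to sink slowly, never faster than 3 cm a second, and once it is fully down turn the valve fully closed again. Then put the blue lid on the well so that it sits flat on the rim; keep the bottle upright, do not touch the platform, its arm or the bottle, and leave the other things on the bench where they are.

Things in the scene. Friction and masses are not known exactly. Their poses are not given: they have to be found in the camera images.
- release_valve (a joint): Red valve wing. Opening angle, rad: 0 = closed on its stop (start), growing counterclockwise from above to 1.5; vertical axis, stays where left, takes up to 0.3 N m. It cracks at a hidden angle, 0.15 to 0.9, new each start: below it the platform holds still; beyond it the sinking speed grows 7 to 11 mm/s per 0.1 rad; turning back below it stops the platform.
- valve_grip (a point): Point on the valve's axis inside the red wing, 98 mm above the bench. The wing is 46 mm long along this frame's x, 12 mm thick along y, from 74 to 112 mm above the bench; the frame turns with it. Below it a stem and a 26 mm brass collar on an aluminium block, 50x50 mm, top 64 mm above the bench, at the lift's right.
- lift_ram (a joint): How far the ram with its platform has come down, m: 0 = fully up (start), 0.060 = fully down on its stop. The steel ram with a dark crosshead stands behind the well; its arm reaches through a slot in the well's back wall and carries the platform in the well.
- lift_unit: The lift, fixed to the bench: grey base plate 170x250x12 mm with well, cylinder and valve block. Origin on the bench under the well's centre; x toward the cylinder and ram (axis at x = 78 mm, cylinder 85 mm tall; crosshead top 166 mm above the bench when up, 106 mm when down, so below the rim), z up. Valve axis at x = -10, y = -150 mm.
- well_mouth (a point): Centre of the open mouth of the white square well, at the rim, 116 mm above the bench. The well is 86x86 mm outside, 72x72 mm inside, its sides along this frame's x and y (same as the lift's); z up.
- bottle_centre (a point): Centre (half-way up) of the amber bottle with white cap, 40 mm wide, 81 mm tall, standing loose on the platform; z along the bottle, upward. Its top is 163 mm above the bench with the ram up and 103 mm, 13 mm below the rim, with the ram down.
- lid_grip (a point): Point in the black upright grip on the lid's axis, 40 mm above the lid's underside. Grip 50 mm long along this frame's x, 14 mm thick along y, from 18 to 52 mm above the underside. Blue plate 96x96 mm, from 10 to 18 mm; under it a plug 64x64x10 mm that enters the well with 4 mm play a side. Starts plug down on the bench; 0.1 to 0.2 kg. Any quarter turn fits.
- lid_seat (a point): Centre of the underside of the lid's blue plate, 30 mm below lid_grip; when the lid is on, this point lies at well_mouth.
- jar: White plastic jar with red lid, 45 mm wide, 62 mm tall, bystander; origin under its centre.
- cuvettes: Clear tray of cuvettes, 66x110x47 mm, bystander; origin under its centre.
- petri_dish: Glass petri dish, 62 mm wide, 13 mm tall, bystander; origin under its centre.
Mind the look-alikes: they are no part of the job. Leave any purple or yellow look-alike of the part that bears lid_grip alone.

How it is judged:
By the outcome, as a careful person would: the job done as asked, in the order asked, and still so for the second after the job is handed in, with the robot touching nothing.
It also fails if it takes over 72 s, if anything falls off the work surface, if the arm or the gripper's body presses on something with over 40 N, if the wrist force passes 120 N, or if a joint passes its speed limit or range.

### The arm

A 6-joint arm with a two-finger parallel gripper is mounted at the origin on a cart in front of the work surface, level with it; the furniture and walls round the work are solid. World frame = base frame: x ahead of the robot, y to its left, z up, the work surface at z = 0. Lengths are in m, angles in rad, forces in N, time in s.
With the tool pointing down it reaches from about 0.3 to 0.75 m from the base axis. Payload 8.5 kg.
Tool frame: the origin (TCP) lies midway between the tips of the shut fingers; the grasp point (between the pads) lies 19 mm behind it (ctrl.grip_point_offset is the z of the grasp point in the tool frame, in m); z points along the fingers, y is the direction in which the jaws open and shut (so a half turn about z gives the same grasp; the last joint's range is limited). The gripper opens to 85 mm and grips with 20 to 120 N. Pads are 22 mm wide; open, the fingers measure 114 mm over their backs; the gripper's body (76 mm by 85 mm) begins 54 mm behind the grasp point. The pads swing forward as they close: fully open they stand 13 mm farther back than shut.
Start: joints at [-1.358, 0.381, 1.297, -0, 1.464, -0.215], TCP at [0.228, -0.5, 0.231] pointing down, gripper open.
Joint ranges: [-3.11, 3.11], [-0.89, 2.33], [0.22, 2.48], [-1.42, 4.56], [0.17, 2.85], [-2.88, 2.88]. Speed limits (rad/s): [2.39, 2.39, 3.14, 3.14, 3.14, 3.14].

### API

Orientations are given as a unit quaternion [w, x, y, z].
In Python, from workcell import status, grab_frame, camera_model, order, cut_out, landmark_of, ctrl gives the robot as it stands.
- The arm moves only by the shell command python3 -m creep 'ROWS' [OPENING] [FORCE]. ROWS is JSON, a list of rows, each a list of 6 numbers: the shift along the tool's x, y, z in m, then the turn, a rotation vector about the tool's x, y, z in degrees. In form: [[dx, dy, dz, wx, wy, wz], ...]. A call has 1 to 8 rows; each row is the pose to reach, as a shift and turn from the pose commanded when the call began, along the tool's axes at that moment; what a row does not reach only later rows make up. A row lasts 1/8 s, in which the tool goes at most 62.5 mm and 10.7 degrees, less where a joint would pass 70% of its speed; a pose out of reach is approached as far as the arm can. A call with a gripper value outside its range is refused whole. OPENING is the closure in counts, from 0 (fully open) to 255 (shut), set as the call begins (- or left out, the last holds). The fingers move at their own pace and stop on an object; FORCE is the grip in N (left out, the last holds). Time passes only in rows, so rows that repeat a pose let the fingers close. It gives the time, the measured TCP pose, the force and the opening at its end, in the units of the state.
- status.get_obs(): the state, without advancing time (a new reading comes with each control period).
- grab_frame(name): name is "scene" or "top" or "wrist"; returns the picture (480x640x3 uint8, blue, green, red); there is no depth.
- camera_model(name): a dict with "K" (3x3 intrinsics, pixels), "D" ([k1, k2, p1, p2, k3] as OpenCV has them; the pictures are not rectified), "origin" and "attitude" of the camera in the world. Camera axes: x right, y down, z forward; pixel columns grow to the right and rows downward; lengths in m; the calibration is good to about 2 mm. A picture is of the moment at which its call begins: read the wrist's pose just before it. camera_model takes no time and is no camera call; for the wrist camera it gives the pose at the moment of the call.
- order.sign_off(): hands the job in, once; it reports no verdict.
Trained networks look in the newest picture that a camera, given by its name, has taken for a name from the list of things; names that differ only in an ending like _2 or _b are one class to them, and where a whole thing is asked for, a point or a joint stands for the part that bears it (a point fixed in the world has none). Each returns a list of dicts, best first, with "confidence" (0 to 1); they miss things now and then, are a little off and sometimes report something else, mostly with a low value. They report only what shows in the picture. A call takes as long as a camera call. They do not tell look-alikes from the thing itself.
- cut_out(camera, query): "pixels" (480x640 bool, what is visible of it) and "box" ([left, top, right, bottom] in pixels, round what is visible of it).
- landmark_of(camera, query): "xy" ([column, row] in pixels: a listed point, or the origin of a listed thing).
The state is a dict: "t": time; "q": joint angles; "qd": joint speeds; "effort": joint torques, N m; "tcp_pos": TCP position; "tool_rot": TCP orientation; "wrist_force": force on the tool from outside, world axes, zero at the start; "wrist_torque": the same for the moment, N m; "opening": finger opening in m.
Only numpy, scipy, OpenCV 4.12 (cv2) and the standard library are available. Lean on these libraries where they do the work, as an engineer would, in place of code of your own. Each camera call takes 0.05 s, during which the arm holds its last target.

## Working session

There is one attempt and no reset: what is moved stays moved. The work goes in short steps, Python scripts to look and compute and a shell command to move; the robot and the scene stay as the last step left them, time stands still between calls to the robot, and variables do not carry over. Pictures are saved under pics/ and viewed, and the job is handed in when it is done.

```bash
ls; mkdir -p pics; python3 - <<'E'
from workcell import status, grab_frame, camera_model, order, cut_out, landmark_of, ctrl
import cv2
o=status.get_obs();print(o['t'],o['tcp_pos'],o['tool_rot'],o['opening'],ctrl.grip_point_offset)
for c in ['scene','top']:
    cv2.imwrite(f'pics/{c}0.png',grab_frame(c))
    m=camera_model(c);print(c,m)
E
```

```text
pics
0.0 [ 0.22810165 -0.50013159  0.23068952] [-7.54676957e-04  9.77209406e-01  2.12276251e-01 -7.59419988e-06] 0.08548157596386463 -0.0187
scene {'K': array([[615.16229061,   0.        , 317.81253229],
       [  0.        , 615.16229061, 242.24848687],
       [  0.        ,   0.        ,   1.        ]]), 'D': array([0.04399895, 0.        , 0.        , 0.        , 0.        ]), 'origin': array([-0.70182629,  0.7992054 ,  0.92259368]), 'attitude': array([ 0.22725174, -0.38721947,  0.75642368, -0.47564791])}
top {'K': array([[564.11300577,   0.        , 325.15479801],
       [  0.        , 564.11300577, 235.54966941],
       [  0.        ,   0.        ,   1.        ]]), 'D': array([0.00576265, 0.        , 0.        , 0.        , 0.        ]), 'origin': array([ 0.29237456, -0.1965116 ,  1.75779564]), 'attitude': array([-0.06151797,  0.71058463, -0.69827583,  0.06079389])}
```

View pics/scene0.png

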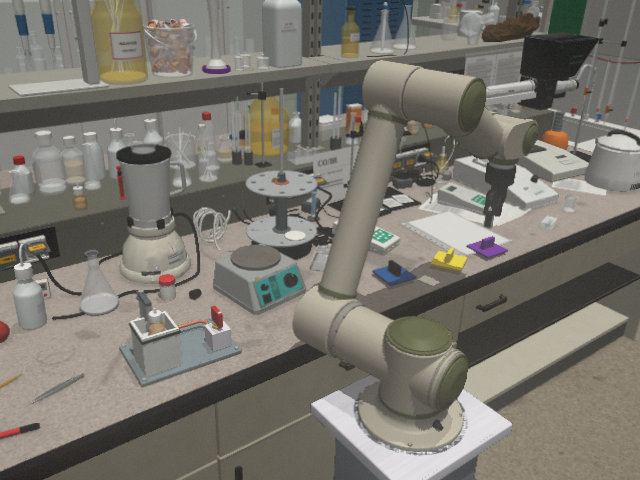

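View pics/top0.png

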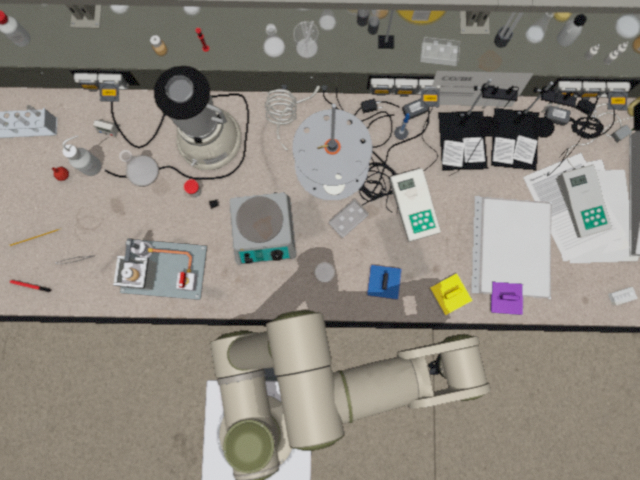

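Blue lid is at top (384,281), with the yellow (452,294) and purple (507,297) look-alikes beside it. The lift is at the left: well at (131,272), valve at (186,280). Next I measure with the networks in both views.

```bash
cat > h.py <<'E'
import numpy as np, cv2
from scipy.spatial.transform import Rotation as R
from workcell import status, grab_frame, camera_model, order, cut_out, landmark_of, ctrl
def rot(q): return R.from_quat([q[1],q[2],q[3],q[0]])
def ray(m,uv):
    p=cv2.undistortPoints(np.array([[uv]],float),m['K'],m['D'])[0,0]
    d=rot(m['attitude']).apply([p[0],p[1],1]); return np.array(m['origin']),d/np.linalg.norm(d)
def atz(m,uv,z):
    o,d=ray(m,uv); return o+d*(z-o[2])/d[2]
def proj(m,P):
    Rm=rot(m['attitude']).as_matrix().T; rv=cv2.Rodrigues(Rm)[0]
    return cv2.projectPoints(np.atleast_2d(np.array(P,float)),rv,-Rm@np.array(m['origin']),m['K'],m['D'])[0][:,0]
def tri(rs):
    A=0;b=0
    for o,d in rs:
        M=np.eye(3)-np.outer(d,d);A=A+M;b=b+M@o
    return np.linalg.solve(A,b)
E
python3 - <<'E'
from h import *
Z={'valve_grip':.098,'lift_unit':0,'well_mouth':.116,'bottle_centre':.1225,'lid_grip':.04,'lid_seat':.01,'jar':0,'cuvettes':0,'petri_dish':0}
ms={c:camera_model(c) for c in ['scene','top']}
for c in ms: grab_frame(c)
for n,z in Z.items():
    for c in ms:
        for r in landmark_of(c,n)[:4]:
            print(n,c,np.round(r['xy'],1),round(r['confidence'],2),np.round(atz(ms[c],r['xy'],z),4)[:2])
print(status.get_obs()['t'])
E
python3 - <<'E'
import cv2
a=cv2.imread('pics/top0.png')
cv2.imwrite('pics/c1.png',cv2.resize(a[225:310,100:220],None,fx=6,fy=6,interpolation=cv2.INTER_CUBIC))
a=cv2.imread('pics/scene0.png')
cv2.imwrite('pics/c2.png',cv2.resize(a[285:390,110:245],None,fx=5,fy=5,interpolation=cv2.INTER_CUBIC))
E
```

```text
valve_grip scene [214.4 315.4] 0.76 [0.4406 0.2348]
valve_grip top [184.  274.9] 0.63 [0.4576 0.222 ]
valve_grip top [130.9 269.9] 0.19 [0.4697 0.3795]
lift_unit scene [160.9 365.2] 0.69 [0.4578 0.3726]
lift_unit scene [168.8 293.5] 0.3 [0.7502 0.22  ]
lift_unit top [142.4 274.1] 0.64 [0.4676 0.3766]
well_mouth scene [156.3 326. ] 0.89 [0.4516 0.3759]
well_mouth scene [395.4 268.7] 0.45 [ 0.3426 -0.2671]
well_mouth top [130.1 270.6] 0.74 [0.4657 0.3754]
bottle_centre scene [155.9 323.6] 0.77 [0.4518 0.3762]
bottle_centre top [323.2 272.1] 0.64 [ 0.4704 -0.1885]
bottle_centre top [133.9 275. ] 0.49 [0.4524 0.3611]
lid_grip scene [449.1 253.6] 0.98 [ 0.4186 -0.5762]
lid_grip scene [490. 241.] 0.71 [ 0.4054 -0.7566]
lid_grip scene [393.3 264.3] 0.57 [ 0.465  -0.3813]
lid_grip top [385.3 282.4] 0.69 [ 0.4512 -0.3779]
lid_grip top [509.3 299.6] 0.67 [ 0.4057 -0.7533]
lid_grip top [451.2 289.9] 0.6 [ 0.4319 -0.5781]
lid_seat scene [485.5 249.3] 0.95 [ 0.4105 -0.747 ]
lid_seat scene [447.7 258.5] 0.89 [ 0.4356 -0.5935]
lid_seat scene [391.  275.9] 0.87 [ 0.4541 -0.3649]
lid_seat top [448.6 292.8] 0.98 [ 0.4252 -0.5765]
lid_seat top [384.  284.3] 0.84 [ 0.448 -0.377]
lid_seat top [505.8 297.8] 0.75 [ 0.413  -0.7525]
lid_seat top [144.9 275. ] 0.65 [0.464  0.3654]
jar scene [169.7 293.1] 0.73 [0.7508 0.217 ]
jar scene [393.5 266.3] 0.43 [ 0.5078 -0.4262]
jar top [192.9 189.8] 0.76 [0.7414 0.2347]
jar top [142.1 277. ] 0.36 [0.4586 0.3769]
cuvettes scene [327.1 262.5] 0.7 [ 0.645 -0.268]
cuvettes top [348.4 217.2] 0.83 [ 0.6604 -0.2649]
petri_dish scene [391.2 273.7] 0.68 [ 0.4766 -0.3876]
petri_dish top [325.6 272.5] 0.68 [ 0.4826 -0.1954]
1.1
```

View pics/c1.png

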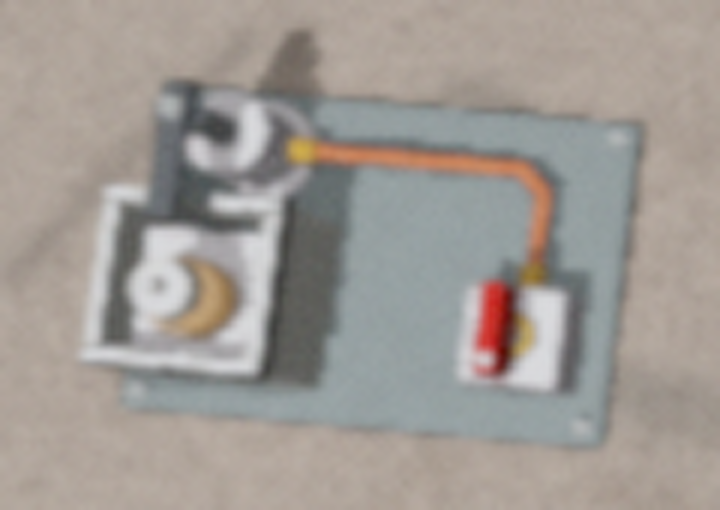

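View pics/c2.png

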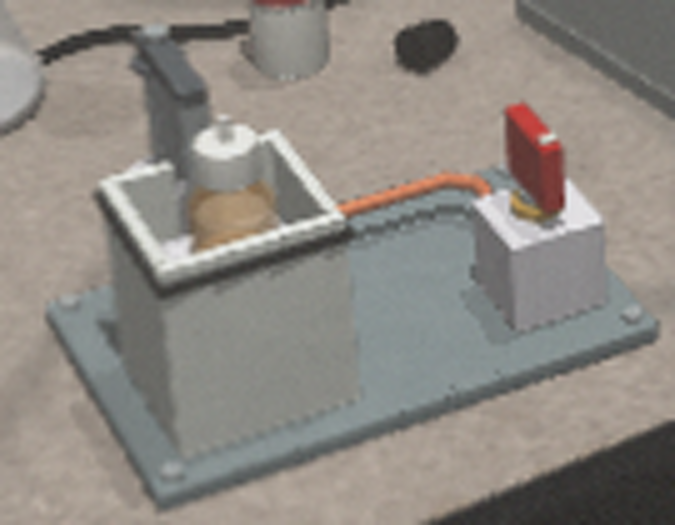

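```bash
python3 - <<'E'
from h import *
from scipy.optimize import least_squares
t=lambda p:np.array(p)/6+[100,225]
s=lambda p:np.array(p)/5+[110,285]
# pixel centre correction for resize ~ -0.4
h=.043
obj=[('top',(h,h,.116),t((105,188))),('top',(h,-h,.116),t((285,195))),('top',(-h,-h,.116),t((265,375))),('top',(-h,h,.116),t((85,360))),
('scene',(h,h,.116),s((98,188))),('scene',(h,-h,.116),s((272,132))),('scene',(-h,-h,.116),s((345,215))),('scene',(-h,h,.116),s((163,278))),
('scene',(.015,-.125,.064),s((475,200))),('scene',(-.035,-.125,.064),s((518,248))),('scene',(-.035,-.175,.064),s((605,222))),
('top',(.015,-.125,.064),t((465,285))),('top',(.015,-.175,.064),t((570,292))),('top',(-.035,-.175,.064),t((560,392))),('top',(-.035,-.125,.064),t((458,380)))]
ms={c:camera_model(c) for c in ['scene','top']}
def pts(x,P):
    a=R.from_euler('z',x[2]);return a.apply(P)+[x[0],x[1],0]
def res(x,cams=('scene','top')):
    return np.concatenate([proj(ms[c],pts(x,P))[0]-uv+0.4 for c,P,uv in obj if c in cams])
for cams in (('scene','top'),('scene',),('top',)):
    r=least_squares(res,[.46,.375,0],args=(cams,),loss='soft_l1')
    x=r.x;print(cams,np.round(x,4),np.degrees(x[2]),np.round(np.abs(res(x,cams)),1))
    print(' valve',pts(x,(-.01,-.15,.098)))
for c in ms: grab_frame(c)
o=status.get_obs();print(o['t'])
for c in ms:
  for n in ['lid_grip']:
    for r in cut_out(c,n)[:3]:
        print(c,n,r['confidence'],r['box'],np.argwhere(r['pixels']).mean(0)[::-1])
a=cv2.imread('pics/top0.png');cv2.imwrite('pics/c3.png',cv2.resize(a[250:320,340:540],None,fx=4,fy=4,interpolation=cv2.INTER_CUBIC))
E
```

```text
('scene', 'top') [ 0.4623  0.3761 -0.0609] -3.4886762222165597 [0.1 0.1 0.7 1.2 1.3 0.5 0.7 0.7 0.4 1.8 1.6 1.1 0.7 0.2 0.1 1.2 0.9 0.9
 0.9 0.4 0.6 1.4 0.5 0.2 0.5 0.1 0.8 0.2 0.4 0.5]
 valve [0.44322684 0.22700375 0.098     ]
('scene',) [ 0.4581  0.3785 -0.0507] -2.9068780631710145 [0.1 0.5 1.1 0.1 0.6 0.9 0.1 0.1 1.3 0.  1.1 0.4 0.4 0.7]
 valve [0.44054665 0.22921216 0.098     ]
('top',) [ 0.4635  0.3746 -0.0642] -3.6791710719307726 [0.7 0.3 0.1 0.9 0.8 0.1 0.2 0.2 1.  0.4 0.  0.3 0.4 0.4 0.1 0.3]
 valve [0.44393228 0.22553954 0.098     ]
1.2
scene lid_grip 0.95 [371.9, 261.7, 416.1, 286.0] [393.10307414 273.76491863]
scene lid_grip 0.82 [428.6, 248.1, 466.9, 272.8] [449.19507187 260.36960986]
scene lid_grip 0.63 [468.2, 237.9, 503.5, 256.4] [486.68736617 247.53319058]
top lid_grip 0.92 [366.0, 264.0, 401.5, 299.8] [383.70751802 281.53861998]
top lid_grip 0.84 [431.8, 271.8, 467.9, 314.5] [451.15367728 294.00878156]
top lid_grip 0.55 [492.4, 281.0, 523.8, 316.8] [506.85192698 297.68762677]
```

View pics/c3.png

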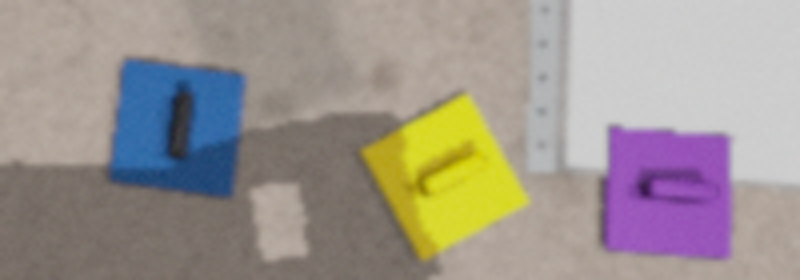

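```bash
cat >> h.py <<'E'
def go(pos,yaw_deg,down=True):
    """shift/turn in present tool axes to TCP pos, tool z down, tool x at yaw"""
    o=status.get_obs();Rt=rot(o['tool_rot']);
    d=Rt.inv().apply(np.array(pos)-o['tcp_pos'])
    G=R.from_euler('z',yaw_deg,degrees=True)*R.from_euler('x',180,degrees=True)
    w=(Rt.inv()*G).as_rotvec(degrees=True)
    x=Rt.as_matrix()[:,0]
    print('t',round(o['t'],3),'tcp',np.round(o['tcp_pos'],4),'yaw',round(np.degrees(np.arctan2(x[1],x[0])),2),'q',np.round(o['q'],2),'open',round(o['opening'],4),'F',np.round(o['wrist_force'],1))
    print('row',np.round(d,4),np.round(w,2))
E
python3 - <<'E'
from h import *
go((.443,.227,.21),-3.6)
E
```

```text
t 1.3 tcp [ 0.2282 -0.5004  0.2313] yaw 24.51 q [-1.36  0.38  1.3  -0.    1.46 -0.22] open 0.0856 F [-0.7 -0.4 -0.1]
row [ 0.4972 -0.5727  0.0213] [-0.    0.   28.11]
```

```bash
python3 -m creep '[[0.12,-0.14,0,0,0,8],[0.24,-0.28,0,0,0,16],[0.35,-0.40,0,0,0,28],[0.43,-0.49,0.01,0,0,28],[0.497,-0.573,0.021,0,0,28],[0.497,-0.573,0.021,0,0,28],[0.497,-0.573,0.021,0,0,28],[0.497,-0.573,0.021,0,0,28]]' 0 30;  python3 -m creep '[[0,0,0,0,0,0]]'; python3 - <<'E'
from h import *
go((.443,.227,.21),-3.6)
E
```

```text
t: 2.3
tcp_pos: [0.3696, -0.0203, 0.2207]
tool_rot: [0.0, 1.0, -0.031, 0.001]
wrist_force: [1.8, -0.3, -0.7]
opening: 0.0851
t: 2.42
tcp_pos: [0.3694, -0.0183, 0.2204]
tool_rot: [-0.0, 1.0, -0.026, 0.0]
wrist_force: [0.4, -1.5, 0.1]
opening: 0.0853
t 2.425 tcp [ 0.3694 -0.0183  0.2204] yaw -3.0 q [-0.37  0.07  1.76  0.    1.32  1.25] open 0.0853 F [ 0.4 -1.5  0.1]
row [ 0.0606 -0.2488  0.0105] [-0.03 -0.01  0.6 ]
```

```bash
python3 -m creep '[[0.0606,-0.2488,0.0105,0,0,0.6],[0.0606,-0.2488,0.0105,0,0,0.6],[0.0606,-0.2488,0.0105,0,0,0.6],[0.0606,-0.2488,0.0105,0,0,0.6],[0.0606,-0.2488,0.0105,0,0,0.6],[0.0606,-0.2488,0.0105,0,0,0.6]]'; python3 - <<'E'
from h import *
go((.443,.227,.21),-3.6)
m=camera_model('wrist'); im=grab_frame('wrist'); cv2.imwrite('pics/w1.png',im)
print(m['origin'],m['attitude'])
for n,z in [('valve_grip',.098),('well_mouth',.116),('lift_unit',0)]:
    for r in landmark_of('wrist',n)[:2]: print(n,r['xy'],r['confidence'],atz(m,r['xy'],z))
print(proj(m,[[.443,.227,.112],[.462,.376,.116]]))
E
```

```text
t: 3.18
tcp_pos: [0.4452, 0.2215, 0.2096]
tool_rot: [0.0, 0.999, -0.036, -0.0]
wrist_force: [-0.2, -0.2, 0.6]
opening: 0.0857
t 3.175 tcp [0.4452 0.2215 0.2096] yaw -4.12 q [ 0.22  0.31  1.48 -0.    1.36  1.87] open 0.0857 F [-0.2 -0.2  0.6]
row [-0.0026 -0.0053 -0.0004] [ 0.03  0.03 -0.52]
[0.52089812 0.21592028 0.35300411] [-0.10084106 -0.67388087  0.72388914  0.10816728]
valve_grip [310.2, 236.7] 0.83 [0.44531773 0.22507914 0.098     ]
lift_unit [159.7, 201.9] 0.59 [4.63880259e-01 3.77921605e-01 5.55111512e-17]
[[307.48373796 245.6439876 ]
 [ 95.52616221 236.1024882 ]]
```

View pics/w1.png

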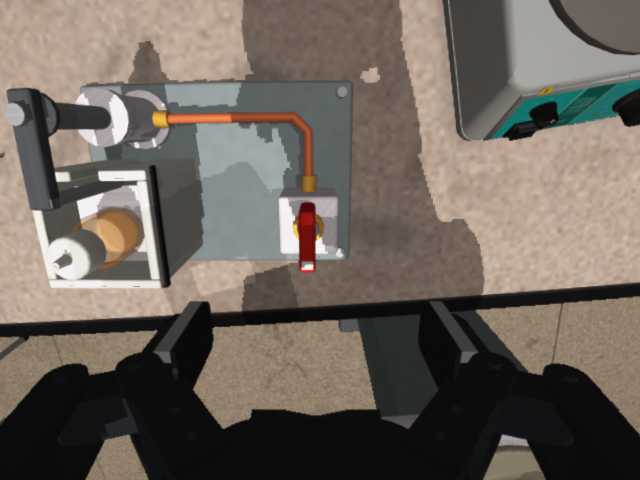

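```bash
python3 - <<'E'
from h import *
a=cv2.imread('pics/w1.png');cv2.imwrite('pics/w1c.png',cv2.resize(a[170:290,250:370],None,fx=5,fy=5,interpolation=cv2.INTER_CUBIC))
E
```

```text
(no output)
```

View pics/w1c.png

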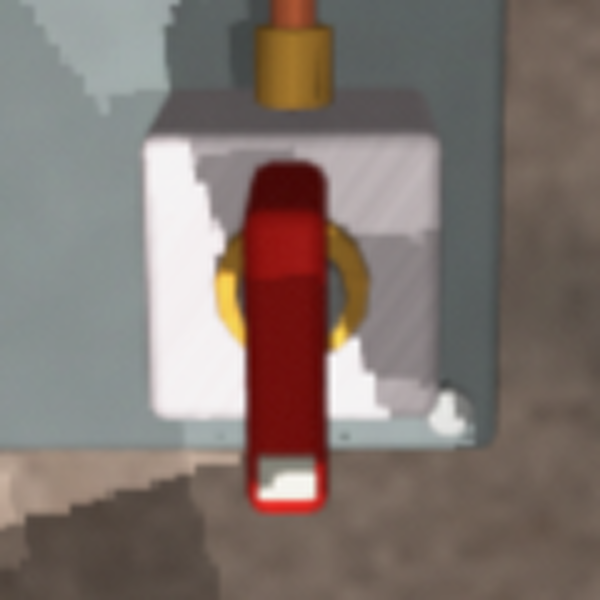

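```bash
python3 - <<'E'
from h import *
m=camera_model('wrist')
f=lambda p:np.array(p)/5+[250,170]-.4
e=[atz(m,f(p),.112) for p in [(286,211),(286,510)]]
d=e[0]-e[1];print(np.linalg.norm(d),np.mean(e,0),np.degrees(np.arctan2(d[1],d[0])))
b=[atz(m,f(p),.064) for p in [(143,136),(440,136),(440,417),(150,418)]];print(np.mean(b,0),[np.linalg.norm(b[i]-b[i-1]) for i in range(4)])
E
```

```text
0.04445868107282432 [0.44517795 0.22690802 0.112     ] -4.593432054784779
[0.44487427 0.22682351 0.064     ] [np.float64(0.04888736840989631), np.float64(0.048659655546080864), np.float64(0.048692639813624115), np.float64(0.049792582925183036)]
```

```bash
python3 - <<'E'
from h import *
go((.4450,.2268,.081),-4.4)
E
```

```text
t 3.375 tcp [0.4451 0.221  0.2102] yaw -4.21 q [ 0.22  0.31  1.48 -0.    1.36  1.87] open 0.0857 F [-0.7  0.5  0. ]
row [-0.0006 -0.0057  0.1292] [ 0.   -0.02  0.19]
```

```bash
python3 -m creep '[[-0.0006,-0.0057,0.04,0,0,0.2],[-0.0006,-0.0057,0.08,0,0,0.2],[-0.0006,-0.0057,0.11,0,0,0.2],[-0.0006,-0.0057,0.1292,0,0,0.2],[-0.0006,-0.0057,0.1292,0,0,0.2],[-0.0006,-0.0057,0.1292,0,0,0.2]]' 100 30; python3 - <<'E'
from h import *
go((.4450,.2268,.081),-4.4)
cv2.imwrite('pics/s1.png',grab_frame('scene')[260:400,100:300]);cv2.imwrite('pics/w2.png',grab_frame('wrist'))
E
```

```text
t: 4.12
tcp_pos: [0.4453, 0.2278, 0.0816]
tool_rot: [-0.0, 0.999, -0.038, 0.001]
wrist_force: [-0.8, -0.7, 0.2]
opening: 0.0519
t 4.125 tcp [0.4453 0.2278 0.0816] yaw -4.33 q [ 0.24  0.46  1.66 -0.    1.02  1.88] open 0.0519 F [-0.8 -0.7  0.2]
row [-0.0003  0.0011  0.0006] [-0.03 -0.09  0.07]
```

View pics/w2.png

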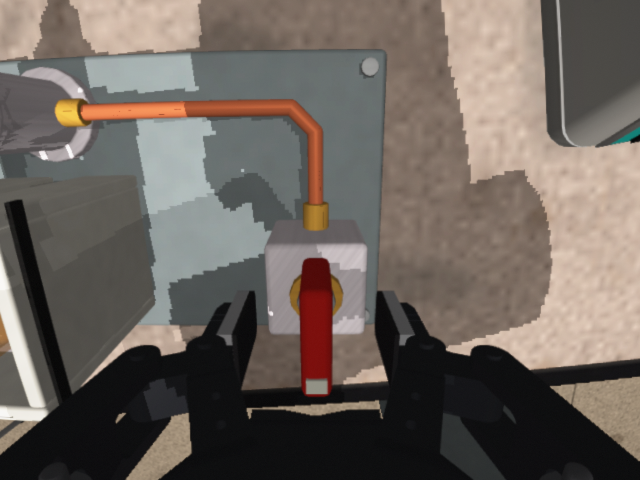

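View pics/s1.png

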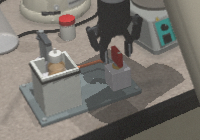

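The wing is centred between the pads (wing column 316, pads 245 and 385). Closing on it, with a small 1 mm correction.

```bash
python3 -m creep '[[0,0.001,0,0,0,0],[0,0.001,0,0,0,0],[0,0.001,0,0,0,0],[0,0.001,0,0,0,0],[0,0.001,0,0,0,0],[0,0.001,0,0,0,0]]' 255 50; cat > mon.py <<'E'
from h import *
import sys,os
# platform drop from scene: match bottle-cap / crosshead patches against reference
go((.4450,.2268,.081),-4.4)
im=cv2.cvtColor(grab_frame('scene'),cv2.COLOR_BGR2GRAY).astype(np.float32)
im=(im+cv2.cvtColor(grab_frame('scene'),cv2.COLOR_BGR2GRAY))/2
if not os.path.exists('ref.npy'): np.save('ref.npy',im)
ref=np.load('ref.npy')
out=[]
for (l,t,r,b) in [(134,286,160,310),(145,306,168,330)]:
    T=ref[t:b,l:r]; S=im[t-4:b+34,l-4:r+5]
    C=cv2.matchTemplate(S,T,cv2.TM_CCOEFF_NORMED); _,v,_,p=cv2.minMaxLoc(C)
    y=p[1]; c=C[:,p[0]]
    if 0<y<len(c)-1: y=y+.5*(c[y-1]-c[y+1])/(c[y-1]-2*c[y]+c[y+1])
    out.append((round(p[0]-4,2),round(float(y)-4,2),round(v,3)))
d=np.abs(im-ref)[286:330,134:168]
print('t',round(status.get_obs()['t'],2),'drop px',out,'diff',round(float(d.mean()),2))
cv2.imwrite(sys.argv[1] if len(sys.argv)>1 else '/tmp/m.png',cv2.resize(im[270:370,110:250],None,fx=4,fy=4))
E
python3 mon.py pics/m0.png; python3 mon.py;  python3 - <<'E'
from h import *
m=camera_model('scene');a=R.from_euler('z',-4.0,degrees=True)
for d in (0,.01,.02,.06): print(d,proj(m,[a.apply((0,0,.163-d))+[.463,.3755,0],a.apply((.078,0,.166-d))+[.463,.3755,0]]).round(1).tolist())
E
```

```text
t: 4.97
tcp_pos: [0.4448, 0.2277, 0.0811]
tool_rot: [-0.0, 0.999, -0.037, 0.0]
wrist_force: [-0.3, 5.1, 5.6]
opening: 0.0113
t 4.975 tcp [0.4448 0.2277 0.0811] yaw -4.27 q [0.24 0.46 1.66 0.   1.02 1.88] open 0.0113 F [-0.3  5.1  5.6]
row [0.0002 0.0009 0.0001] [-0.05 -0.04  0.13]
t 5.08 drop px [(0, -0.0, 1.0), (0, -0.03, 1.0)] diff 0.0
t 5.075 tcp [0.4448 0.2277 0.0811] yaw -4.27 q [0.24 0.46 1.66 0.   1.02 1.88] open 0.0113 F [-1.4  5.8  6. ]
row [0.0002 0.0009 0.0001] [-0.05 -0.04  0.13]
t 5.17 drop px [(0, -0.0, 0.999), (0, -0.03, 0.999)] diff 1.11
0 [[152.5, 306.2], [141.1, 289.8]]
0.01 [[152.9, 310.0], [141.6, 293.5]]
0.02 [[153.3, 313.7], [142.0, 297.1]]
0.06 [[154.9, 328.4], [143.7, 311.4]][ WARN:0@4.254] global loadsave.cpp:1063 imwrite_ Unsupported depth image for selected encoder is fallbacked to CV_8U.
[ WARN:0@4.218] global loadsave.cpp:1063 imwrite_ Unsupported depth image for selected encoder is fallbacked to CV_8U.
```

View pics/m0.png

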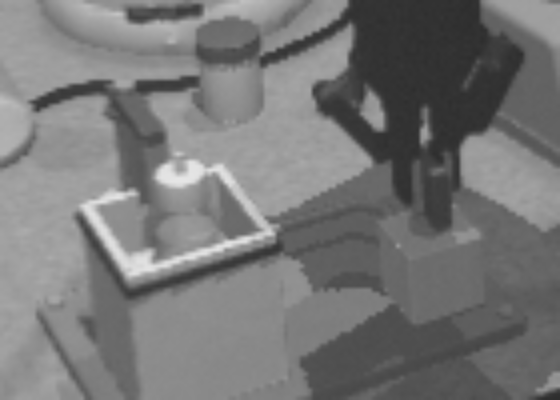

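```bash
python3 -m creep '[[0,0,0,0,0,-4],[0,0,0,0,0,-8],[0,0,0,0,0,-8],[0,0,0,0,0,-8]]'; python3 mon.py 2>/dev/null; python3 -m creep '[[0,0,0,0,0,-4],[0,0,0,0,0,-4],[0,0,0,0,0,-4]]';python3 mon.py 2>/dev/null
```

```text
t: 5.68
tcp_pos: [0.4448, 0.2278, 0.0811]
tool_rot: [-0.001, 0.999, 0.033, 0.0]
wrist_force: [-1.7, 5.3, 5.9]
opening: 0.0115
t 5.675 tcp [0.4448 0.2278 0.0811] yaw 3.73 q [0.24 0.46 1.66 0.   1.02 1.74] open 0.0115 F [-1.7  5.3  5.9]
row [0.0001 0.001  0.0001] [-0.07 -0.05  8.13]
t 5.78 drop px [(0, -0.0, 0.999), (0, -0.03, 0.999)] diff 1.09
t: 6.15
tcp_pos: [0.4449, 0.2279, 0.0811]
tool_rot: [-0.001, 0.998, 0.067, 0.001]
wrist_force: [-1.1, 6.0, 4.5]
opening: 0.0114
t 6.15 tcp [0.4449 0.2279 0.0811] yaw 7.73 q [0.24 0.46 1.66 0.   1.02 1.67] open 0.0114 F [-1.1  6.   4.5]
row [-0.      0.0011  0.0001] [-0.07 -0.06 12.13]
t 6.25 drop px [(0, -0.0, 0.999), (0, -0.03, 0.999)] diff 1.16
```

```bash
python3 -m creep '[[0,0,0,0,0,-4],[0,0,0,0,0,-4],[0,0,0,0,0,-4]]' >/dev/null; python3 mon.py 2>/dev/null; python3 -m creep '[[0,0,0,0,0,-4],[0,0,0,0,0,-4],[0,0,0,0,0,-4]]'>/dev/null;python3 mon.py 2>/dev/null
```

```text
t 6.625 tcp [0.4448 0.228  0.0811] yaw 11.73 q [0.24 0.46 1.66 0.   1.02 1.6 ] open 0.0115 F [-1.1  7.5  4.6]
row [-0.0001  0.0012  0.0001] [-0.08 -0.06 16.13]
t 6.72 drop px [(0, 0.01, 0.992), (0, 0.07, 0.989)] diff 1.93
t 7.1 tcp [0.4448 0.228  0.0811] yaw 15.72 q [0.24 0.46 1.66 0.   1.02 1.53] open 0.0115 F [-1.5  7.5  5.1]
row [-0.0002  0.0012  0.0001] [-0.09 -0.06 20.12]
t 7.2 drop px [(0, 0.02, 0.992), (0, 0.07, 0.989)] diff 1.94
```

```bash
python3 -m creep '[[0,0,0,0,0,0],[0,0,0,0,0,0],[0,0,0,0,0,0]]' >/dev/null; python3 mon.py 2>/dev/null; python3 -m creep '[[0,0,0,0,0,-3],[0,0,0,0,0,-3],[0,0,0,0,0,-3]]'>/dev/null;python3 mon.py 2>/dev/null
```

```text
t 7.575 tcp [0.4448 0.228  0.0811] yaw 15.72 q [0.24 0.46 1.66 0.   1.02 1.53] open 0.0115 F [-1.8  7.1  6.2]
row [-0.0002  0.0012  0.0001] [-0.09 -0.06 20.12]
t 7.67 drop px [(0, 0.02, 0.992), (0, 0.07, 0.989)] diff 1.94
t 8.05 tcp [0.4448 0.2281 0.0811] yaw 18.72 q [0.24 0.46 1.66 0.   1.02 1.48] open 0.0114 F [-1.1  6.4  4.8]
row [-0.0002  0.0013  0.0001] [-0.09 -0.07 23.12]
t 8.15 drop px [(0, 0.02, 0.992), (0, 0.07, 0.989)] diff 1.96
```

Still holding; carrying on.

```bash
python3 -m creep '[[0,0,0,0,0,-4],[0,0,0,0,0,-4],[0,0,0,0,0,-4]]' >/dev/null; python3 mon.py 2>/dev/null; python3 -m creep '[[0,0,0,0,0,-4],[0,0,0,0,0,-4],[0,0,0,0,0,-4]]'>/dev/null;python3 mon.py 2>/dev/null
```

```text
t 8.525 tcp [0.4448 0.2281 0.0811] yaw 22.72 q [0.24 0.46 1.66 0.   1.02 1.41] open 0.0114 F [-2.1  7.3  5.7]
row [-0.0003  0.0013  0.0001] [-0.1  -0.06 27.12]
t 8.62 drop px [(0, 0.02, 0.993), (0, 0.07, 0.99)] diff 1.94
t 9.0 tcp [0.4448 0.2282 0.0811] yaw 26.72 q [0.24 0.46 1.66 0.   1.02 1.34] open 0.0115 F [-1.   8.4  4.8]
row [-0.0004  0.0014  0.0001] [-0.11 -0.07 31.12]
t 9.1 drop px [(0, 0.11, 0.94), (0, 0.6, 0.942)] diff 4.46
```

```bash
python3 -c "
import cv2,numpy as np
from workcell import grab_frame
im=grab_frame('scene');cv2.imwrite('pics/s3.png',cv2.resize(im[270:370,110:250],None,fx=4,fy=4))"
```

```text
(no output)
```

View pics/s3.png

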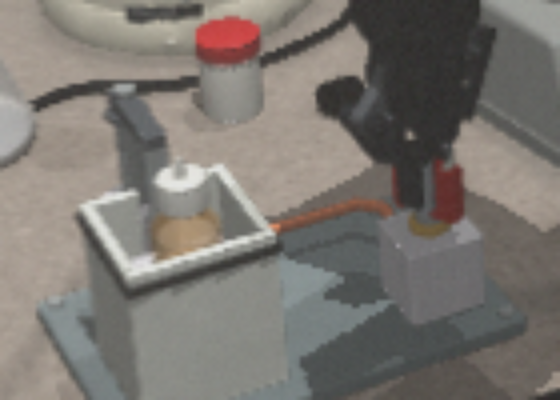

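The bottle has begun to drop, so the valve cracked near 0.5 rad. Holding to measure the rate.

```bash
python3 -m creep '[[0,0,0,0,0,0],[0,0,0,0,0,0],[0,0,0,0,0,0],[0,0,0,0,0,0]]' >/dev/null; python3 mon.py pics/m2.png 2>/dev/null; python3 -m creep '[[0,0,0,0,0,0],[0,0,0,0,0,0],[0,0,0,0,0,0],[0,0,0,0,0,0]]' >/dev/null;python3 mon.py 2>/dev/null
```

```text
t 9.65 tcp [0.4448 0.2282 0.0811] yaw 26.72 q [0.24 0.46 1.66 0.   1.02 1.34] open 0.0111 F [-1.3  8.6  5.8]
row [-0.0004  0.0014  0.0001] [-0.1  -0.07 31.12]
t 9.75 drop px [(0, 0.07, 0.861), (1, 1.62, 0.861)] diff 8.31
t 10.25 tcp [0.4448 0.2282 0.0811] yaw 26.72 q [0.24 0.46 1.66 0.   1.02 1.34] open 0.0109 F [-2.3  8.3  4.7]
row [-0.0004  0.0014  0.0001] [-0.1  -0.07 31.12]
t 10.35 drop px [(0, -0.02, 0.817), (1, 2.64, 0.779)] diff 10.77
```

Rate is about 1.7 px/s, or 4.6 mm/s. Opening 6° more should give 12–16 mm/s.

```bash
python3 -m creep '[[0,0,0,0,0,-3],[0,0,0,0,0,-6],[0,0,0,0,0,-6],[0,0,0,0,0,-6]]' >/dev/null; python3 mon.py pics/m2.png 2>/dev/null; python3 -m creep '[[0,0,0,0,0,0],[0,0,0,0,0,0],[0,0,0,0,0,0],[0,0,0,0,0,0]]' >/dev/null;python3 mon.py pics/m3.png 2>/dev/null
```

```text
t 10.85 tcp [0.4447 0.2283 0.0811] yaw 32.72 q [0.24 0.46 1.66 0.   1.02 1.23] open 0.0111 F [-2.3  8.3  5. ]
row [-0.0006  0.0014  0.0001] [-0.11 -0.08 37.12]
t 10.95 drop px [(-1, -0.04, 0.754), (0, 5.79, 0.634)] diff 13.68
t 11.45 tcp [0.4447 0.2283 0.0811] yaw 32.72 q [0.24 0.46 1.66 0.   1.02 1.23] open 0.0112 F [-1.1  8.8  4.6]
row [-0.0006  0.0014  0.0001] [-0.11 -0.07 37.12]
t 11.55 drop px [(-2, 0.03, 0.662), (1, 8.96, 0.515)] diff 15.77
```

View pics/m3.png

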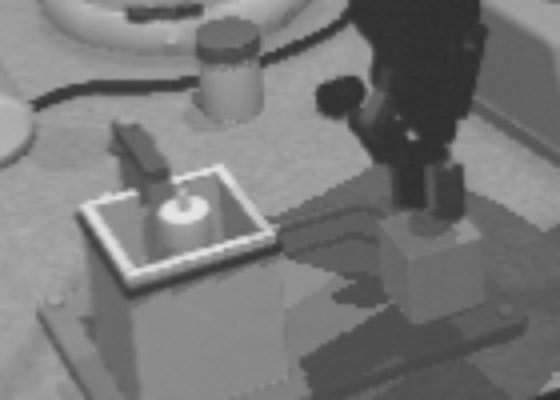

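About 14 mm/s, within the limit. Waiting it out.

```bash
Z='x'; python3 -m creep '[[0,0,0,0,0,0],[0,0,0,0,0,0],[0,0,0,0,0,0],[0,0,0,0,0,0],[0,0,0,0,0,0],[0,0,0,0,0,0],[0,0,0,0,0,0],[0,0,0,0,0,0]]' >/dev/null; python3 mon.py pics/m4.png 2>/dev/null; python3 -m creep '[[0,0,0,0,0,0],[0,0,0,0,0,0],[0,0,0,0,0,0],[0,0,0,0,0,0],[0,0,0,0,0,0],[0,0,0,0,0,0],[0,0,0,0,0,0],[0,0,0,0,0,0]]' >/dev/null;python3 mon.py pics/m5.png 2>/dev/null; python3 -m creep '[[0,0,0,0,0,0],[0,0,0,0,0,0],[0,0,0,0,0,0],[0,0,0,0,0,0],[0,0,0,0,0,0],[0,0,0,0,0,0],[0,0,0,0,0,0],[0,0,0,0,0,0]]' >/dev/null; python3 mon.py pics/m6.png 2>/dev/null
python3 -c "
import cv2,numpy as np
a=[cv2.imread(f'pics/m{i}.png')[:300,:300] for i in (4,5,6)]
print([np.abs(a[i].astype(int)-a[i-1]).mean() for i in (1,2)]);cv2.imwrite('pics/m456.png',cv2.resize(np.hstack(a),None,fx=.88,fy=.88))"
```

```text
t 12.55 tcp [0.4447 0.2283 0.0811] yaw 32.72 q [0.24 0.46 1.66 0.   1.02 1.23] open 0.0111 F [-1.9  9.   5. ]
row [-0.0005  0.0014  0.0001] [-0.11 -0.07 37.12]
t 12.65 drop px [(-1, -0.04, 0.525), (0, -0.52, 0.589)] diff 16.71
t 13.65 tcp [0.4447 0.2283 0.0811] yaw 32.72 q [0.24 0.46 1.66 0.   1.02 1.23] open 0.0113 F [-2.2  9.5  5.5]
row [-0.0006  0.0014  0.0001] [-0.11 -0.07 37.12]
t 13.75 drop px [(0, -0.13, 0.483), (0, 0.05, 0.65)] diff 16.64
t 14.75 tcp [0.4447 0.2283 0.0811] yaw 32.72 q [0.24 0.46 1.66 0.   1.02 1.23] open 0.0117 F [-2.   9.1  6. ]
row [-0.0006  0.0014  0.0001] [-0.11 -0.08 37.12]
t 14.85 drop px [(0, -0.13, 0.482), (0, 0.09, 0.626)] diff 16.96
[np.float64(3.1635333333333335), np.float64(1.1220222222222223)]
```

View pics/m456.png

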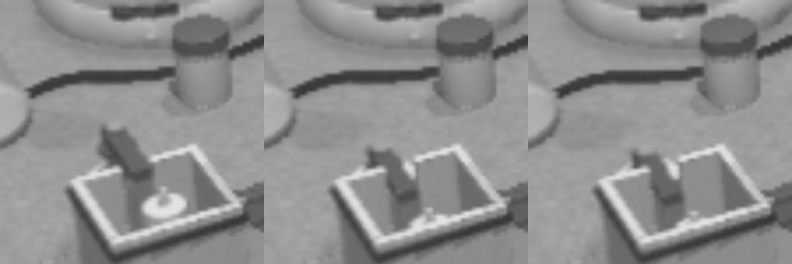

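```bash
python3 -m creep '[[0,0,0,0,0,0],[0,0,0,0,0,0],[0,0,0,0,0,0],[0,0,0,0,0,0],[0,0,0,0,0,0],[0,0,0,0,0,0],[0,0,0,0,0,0],[0,0,0,0,0,0]]' >/dev/null; python3 mon.py pics/m7.png 2>/dev/null; python3 -m creep '[[0,0,0,0,0,0],[0,0,0,0,0,0],[0,0,0,0,0,0],[0,0,0,0,0,0],[0,0,0,0,0,0],[0,0,0,0,0,0],[0,0,0,0,0,0],[0,0,0,0,0,0]]' >/dev/null; python3 mon.py pics/m8.png 2>/dev/null
python3 -c "
import cv2,numpy as np
a=[cv2.imread(f'pics/m{i}.png')[:300,:300] for i in (6,7,8)]
print([np.abs(a[i].astype(int)-a[i-1]).mean() for i in (1,2)]);cv2.imwrite('pics/m678.png',cv2.resize(np.hstack(a),None,fx=.88,fy=.88))"
```

```text
t 15.85 tcp [0.4447 0.2283 0.0811] yaw 32.72 q [0.24 0.46 1.66 0.   1.02 1.23] open 0.0112 F [-1.9  8.9  5.6]
row [-0.0006  0.0014  0.0001] [-0.11 -0.08 37.12]
t 15.95 drop px [(0, -0.14, 0.482), (0, 0.09, 0.625)] diff 17.01
t 16.95 tcp [0.4447 0.2283 0.0811] yaw 32.72 q [0.24 0.46 1.66 0.   1.02 1.23] open 0.0112 F [-2.7  8.8  5.1]
row [-0.0006  0.0014  0.0001] [-0.11 -0.07 37.12]
t 17.05 drop px [(0, -0.13, 0.484), (0, 0.09, 0.624)] diff 16.99
[np.float64(0.7272888888888889), np.float64(0.7305111111111111)]
```

View pics/m678.png

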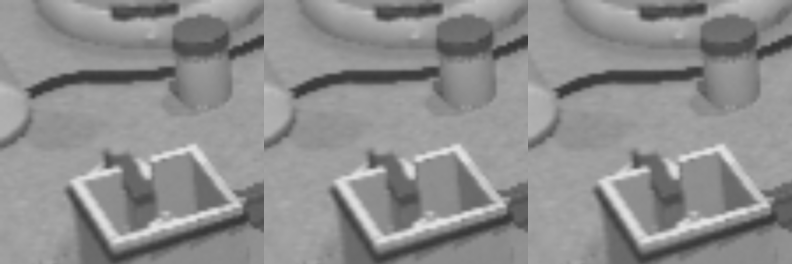

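Three still frames, so the platform is fully down. Closing the valve, with about 1.5° past the start angle to seat it on its stop.

```bash
python3 -m creep '[[0,0,0,0,0,9],[0,0,0,0,0,18],[0,0,0,0,0,27],[0,0,0,0,0,34],[0,0,0,0,0,37],[0,0,0,0,0,38.5],[0,0,0,0,0,38.5],[0,0,0,0,0,38.5]]' - - ; python3 - <<'E'
from h import *
o=status.get_obs();go((.445,.2268,.21),-4.4);print(o['wrist_torque'])
E
```

```text
t: 18.05
tcp_pos: [0.4449, 0.2277, 0.0811]
tool_rot: [-0.0, 0.999, -0.05, 0.0]
wrist_force: [-2.2, 5.5, 7.0]
opening: 0.0114
t 18.05 tcp [0.4449 0.2277 0.0811] yaw -5.68 q [0.24 0.46 1.66 0.   1.02 1.91] open 0.0114 F [-2.2  5.5  7. ]
row [ 0.0004  0.0008 -0.1289] [-0.03 -0.05 -1.28]
[0.69134103 0.3221858  0.84680205]
```

```bash
python3 -m creep '[[0,0,0,0,0,0],[0,0,0,0,0,0],[0,0,0,0,0,0],[0,0,-0.05,0,0,0],[0,0,-0.10,0,0,0],[0,0,-0.14,0,0,0],[0,0,-0.14,0,0,0],[0,0,-0.14,0,0,0]]' 100 50 ; python3 - <<'E'
from h import *
go((.445,.2268,.221),-4.4)
m=camera_model('wrist'); im=grab_frame('wrist'); cv2.imwrite('pics/w3.png',im)
cv2.imwrite('pics/w3c.png',cv2.resize(im[170:290,250:370],None,fx=5,fy=5,interpolation=cv2.INTER_CUBIC))
E
```

```text
t: 19.05
tcp_pos: [0.4443, 0.227, 0.2197]
tool_rot: [0.0, 0.999, -0.051, -0.001]
wrist_force: [-0.0, -0.2, -0.2]
opening: 0.0518
t 19.05 tcp [0.4443 0.227  0.2197] yaw -5.8 q [ 0.23  0.3   1.45 -0.    1.39  1.91] open 0.0518 F [-0.  -0.2 -0.2]
row [ 0.0007  0.0001 -0.0013] [ 0.04  0.09 -1.4 ]
```

View pics/w3.png

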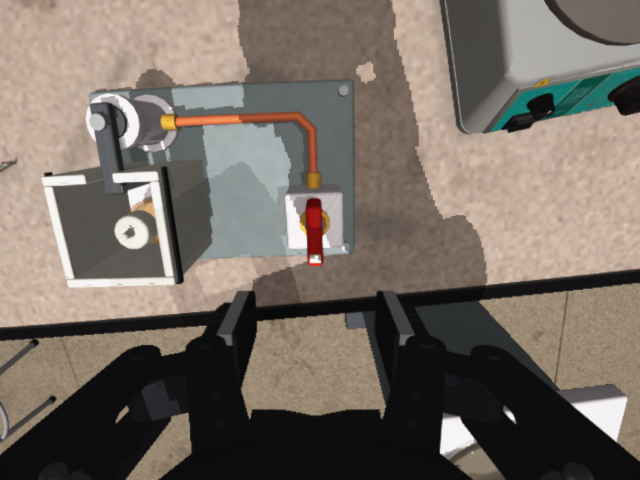

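View pics/w3c.png

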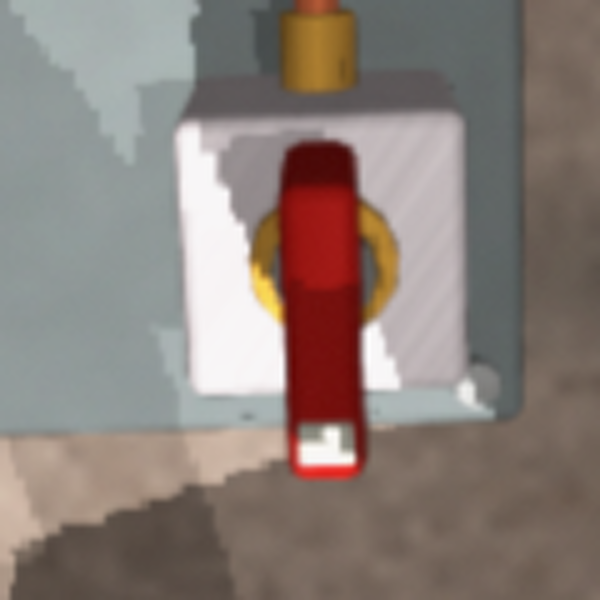

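```bash
python3 - <<'E'
from h import *
from scipy.optimize import least_squares
m=camera_model('wrist')
f=lambda p:np.array(p)/5+[250,170]-.4
e=[atz(m,f(p),.112) for p in [(319,185),(329,477)]]
d=e[0]-e[1];print(np.linalg.norm(d),np.mean(e,0),np.degrees(np.arctan2(d[1],d[0])))
im=cv2.imread('pics/w3.png');cv2.imwrite('pics/w3r.png',cv2.resize(im[150:300,30:200],None,fx=4,fy=4,interpolation=cv2.INTER_CUBIC))
E
```

```text
0.04467684641462096 [0.44523167 0.22728213 0.112     ] -3.9413315545080545
```

View pics/w3r.png

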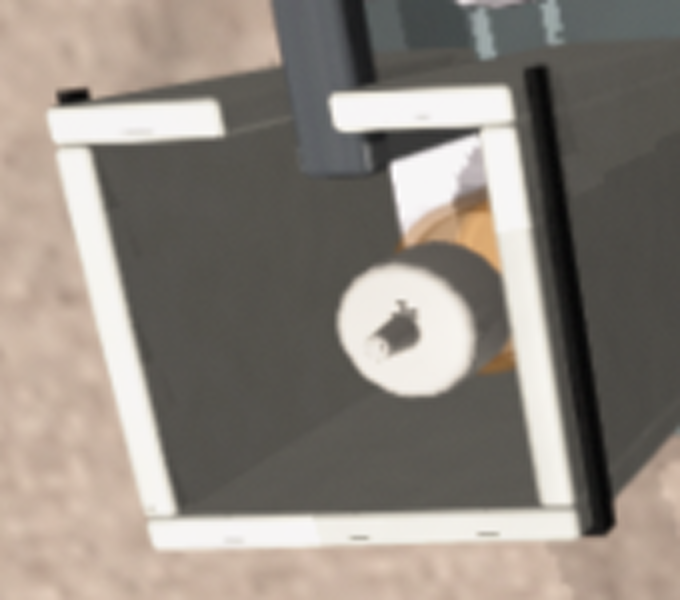

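```bash
python3 - <<'E'
from h import *
from scipy.optimize import least_squares
m=camera_model('wrist')
g=lambda p:np.array(p)/4+[30,150]-.4
f=lambda p:np.array(p)/5+[250,170]-.4
h=.043
C=[((h,h),(48,108)),((h,-h),(510,88)),((-h,-h),(579,540)),((-h,h),(154,550))]
w=[atz(m,g(p),.116) for _,p in C];print(np.round(w,4).tolist(),np.mean(w,0),[np.linalg.norm(w[i]-w[i-1]).round(4) for i in range(4)])
B=[((.015,-.125),(175,120)),((.015,-.175),(465,110)),((-.035,-.175),(468,385)),((-.035,-.125),(190,393))]
o=[((*a,.116),g(p)) for a,p in C]+[((*a,.064),f(p)) for a,p in B]
def pr(x): return proj(m,R.from_euler('z',x[2]).apply([a for a,_ in o])+[x[0],x[1],0])
r=least_squares(lambda x:(pr(x)-np.array([u for _,u in o])).ravel(),[.463,.375,-.06],loss='soft_l1')
print(r.x.round(4),np.degrees(r.x[2]),r.fun.reshape(-1,2).round(1).tolist())
go((.4505,-.378,.14),0)
E
```

```text
[[0.5102, 0.4154, 0.116], [0.504, 0.3306, 0.116], [0.4193, 0.3369, 0.116], [0.425, 0.4218, 0.116]] [0.46462889 0.37617049 0.116     ] [np.float64(0.0855), np.float64(0.0851), np.float64(0.085), np.float64(0.0851)]
[ 0.4647  0.3762 -0.0664] -3.8026888198509363 [[-1.2, -0.2], [-0.1, -1.1], [0.9, 0.3], [-0.1, 0.4], [-0.7, -0.3], [0.7, -0.4], [0.8, 1.0], [-0.3, 1.2]]
t 19.1 tcp [0.4442 0.227  0.2194] yaw -5.8 q [ 0.23  0.3   1.45 -0.    1.39  1.91] open 0.0519 F [ 0.2  0.6 -0.3]
row [0.0676 0.6012 0.0797] [ 0.04  0.14 -5.8 ]
```

```bash
python3 - <<'E'
from h import *
go((.4505,-.378,.20),-6)
E
python3 -m creep '[[0.007,0.06,0,0,0,0],[0.014,0.12,0,0,0,0],[0.021,0.18,0,0,0,0],[0.028,0.24,0,0,0,0],[0.034,0.30,0,0,0,0],[0.041,0.36,0,0,0,0],[0.048,0.42,0,0,0,0],[0.054,0.48,0,0,0,0]]' 0; python3 - <<'E'
from h import *
go((.4505,-.378,.20),-6)
E
```

```text
t 19.1 tcp [0.4442 0.227  0.2194] yaw -5.8 q [ 0.23  0.3   1.45 -0.    1.39  1.91] open 0.0519 F [ 0.2  0.6 -0.3]
row [0.0675 0.6012 0.0197] [0.05 0.14 0.2 ]
t: 20.1
tcp_pos: [0.4494, -0.2577, 0.2193]
tool_rot: [-0.001, 0.999, -0.051, -0.001]
wrist_force: [1.5, 0.3, 0.4]
opening: 0.0854
t 20.1 tcp [ 0.4494 -0.2577  0.2193] yaw -5.81 q [-0.75  0.34  1.4   0.    1.4   0.92] open 0.0854 F [1.5 0.3 0.4]
row [0.0134 0.1196 0.0191] [-0.09  0.11  0.19]
```

```bash
python3 -m creep '[[0.006,0.06,0.01,0,0,0],[0.012,0.12,0.019,0,0,0],[0.012,0.12,0.019,0,0,0],[0.012,0.12,0.019,0,0,0]]'; python3 - <<'E'
from h import *
go((.4505,-.378,.20),-6)
m=camera_model('wrist'); im=grab_frame('wrist'); cv2.imwrite('pics/w4.png',im)
for n,z in [('lid_grip',.04),('lid_seat',.01)]:
    for r in landmark_of('wrist',n)[:2]: print(n,r['xy'],r['confidence'],atz(m,r['xy'],z))
E
```

```text
t: 20.6
tcp_pos: [0.4495, -0.3759, 0.2004]
tool_rot: [-0.001, 0.999, -0.051, -0.001]
wrist_force: [0.5, 0.8, 0.4]
opening: 0.0857
t 20.6 tcp [ 0.4495 -0.3759  0.2004] yaw -5.81 q [-0.9   0.47  1.25  0.    1.43  0.77] open 0.0857 F [0.5 0.8 0.4]
row [0.0012 0.002  0.0004] [-0.12  0.1   0.19]
lid_grip [317.3, 214.3] 0.83 [ 0.45481393 -0.37794384  0.04      ]
lid_grip [546.8, 227.7] 0.58 [ 0.42231505 -0.58264206  0.04      ]
lid_seat [317.3, 204.5] 0.95 [ 0.45735451 -0.3782866   0.01      ]
lid_seat [529.4, 218.3] 0.91 [ 0.42356506 -0.58363503  0.01      ]
```

View pics/w4.png

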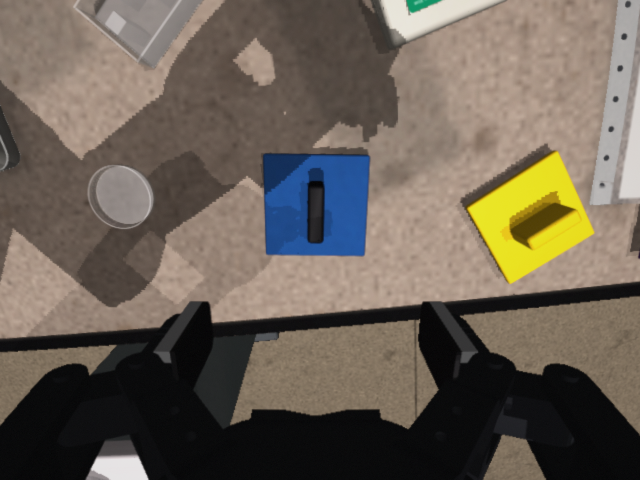

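```bash
python3 - <<'E'
from h import *
m=camera_model('wrist')
im=cv2.imread('pics/w4.png')
hsv=cv2.cvtColor(im,cv2.COLOR_BGR2HSV)
mask=((hsv[...,0]>100)&(hsv[...,0]<125)&(hsv[...,1]>120)).astype(np.uint8)
mask[300:]=0
mask=cv2.morphologyEx(mask,cv2.MORPH_CLOSE,np.ones((25,25)))
n,l,st,_=cv2.connectedComponentsWithStats(mask);k=1+st[1:,4].argmax()
c=cv2.findContours((l==k).astype(np.uint8),0,2)[0][0]
# project contour to z=.018 and rect-fit in world
w=np.array([atz(m,p[0].astype(float),.018)[:2] for p in c],np.float32)
r=cv2.minAreaRect(w*1000);print(r)
w=[atz(m,p,.052) for p in [(316.5,183),(316,243)]];d=w[0]-w[1]
print('grip',np.linalg.norm(d),np.mean(w,0),np.degrees(np.arctan2(d[1],d[0])))
E
```

```text
((458.1308898925781, -376.0888671875), (95.3176498413086, 95.38208770751953), 83.52903747558594)
grip 0.05161828445123827 [ 0.45862059 -0.37697016  0.052     ] -6.114237231863949
```

```bash
python3 - <<'E'
from h import *
go((.4583,-.3765,.027),-6.3)
E
```

```text
t 20.75 tcp [ 0.4501 -0.3752  0.2018] yaw -5.71 q [-0.9   0.47  1.24  0.    1.43  0.77] open 0.0862 F [ 0.4 -0.5 -0.3]
row [0.0083 0.0005 0.1748] [-0.01  0.01  0.59]
```

```bash
python3 -m creep '[[0.004,0,0.06,0,0,0.6],[0.0083,0.0005,0.12,0,0,0.6],[0.0083,0.0005,0.15,0,0,0.6],[0.0083,0.0005,0.165,0,0,0.6],[0.0083,0.0005,0.174,0,0,0.6],[0.0083,0.0005,0.174,0,0,0.6]]' 110 30; python3 - <<'E'
from h import *
go((.4583,-.3765,.027),-6.3)
cv2.imwrite('pics/w5.png',grab_frame('wrist'))
E
```

```text
t: 21.5
tcp_pos: [0.4583, -0.3778, 0.0282]
tool_rot: [0.0, 0.998, -0.056, 0.0]
wrist_force: [0.1, -0.3, -0.6]
opening: 0.0485
t 21.5 tcp [ 0.4583 -0.3778  0.0282] yaw -6.37 q [-0.89  0.67  1.44 -0.    1.04  0.79] open 0.0485 F [ 0.1 -0.3 -0.6]
row [-0.0002 -0.0013  0.0012] [ 0.04 -0.03 -0.07]
```

View pics/w5.png

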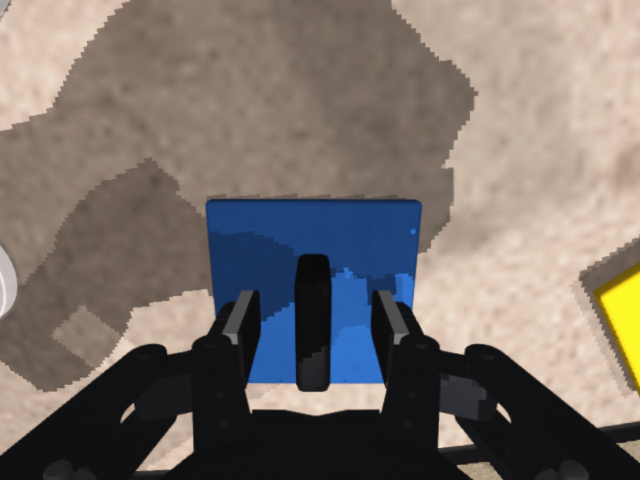

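The black grip is centred between the pads (column 313 against a pad midpoint of 316). Closing and lifting.

```bash
python3 -m creep '[[0,-0.001,0,0,0,0],[0,-0.001,0,0,0,0],[0,-0.001,0,0,0,0],[0,-0.001,0,0,0,0],[0,-0.001,0,0,0,0]]' 255 60;python3 -m creep '[[0,0,-0.02,0,0,0],[0,0,-0.07,0,0,0],[0,0,-0.13,0,0,0],[0,0,-0.17,0,0,0],[0,0,-0.17,0,0,0]]'; python3 - <<'E'
from h import *
go((.4647,.3762,.22),-3.8)
cv2.imwrite('pics/w6.png',grab_frame('wrist'))
E
```

```text
t: 22.18
tcp_pos: [0.4584, -0.377, 0.0285]
tool_rot: [0.0, 0.998, -0.056, 0.0]
wrist_force: [-0.8, 1.2, 5.9]
opening: 0.0126
t: 22.8
tcp_pos: [0.4588, -0.3775, 0.2007]
tool_rot: [0.002, 0.998, -0.056, 0.002]
wrist_force: [0.4, 0.4, -1.4]
opening: 0.0125
t 22.8 tcp [ 0.4588 -0.3775  0.2007] yaw -6.38 q [-0.89  0.48  1.23  0.    1.43  0.79] open 0.0125 F [ 0.4  0.4 -1.4]
row [-0.0778 -0.7496 -0.0229] [ 0.25 -0.25 -2.58]
```

View pics/w6.png

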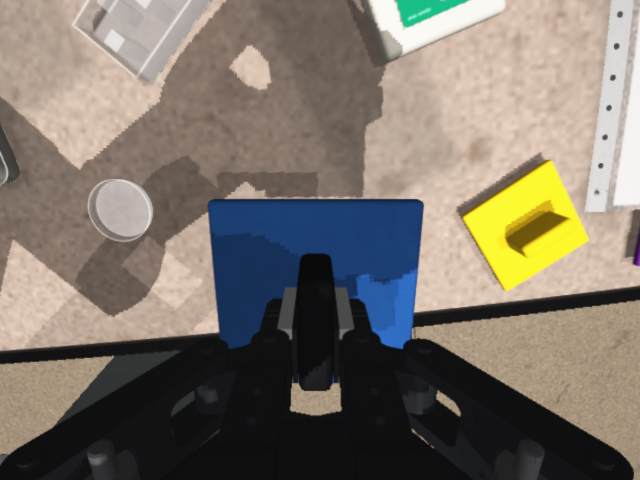

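```bash
python3 - <<'E'
from h import *
m=camera_model('wrist');o=status.get_obs();z=o['tcp_pos'][2]-.0102
Rt=rot(o['tool_rot'])
P=[Rt.inv().apply(atz(m,p,z)-o['tcp_pos']) for p in [(209.5,200),(422.5,199.5)]]
print(np.round(P,4),np.linalg.norm(P[0]-P[1]))
E
python3 -m creep '[[-0.0065,-0.06,-0.02,0,0,0],[-0.013,-0.12,-0.03,0,0,0],[-0.019,-0.18,-0.03,0,0,0],[-0.025,-0.24,-0.03,0,0,0],[-0.031,-0.30,-0.03,0,0,0],[-0.037,-0.36,-0.03,0,0,0],[-0.043,-0.42,-0.03,0,0,0],[-0.05,-0.48,-0.03,0,0,0]]'; python3 -m creep '[[0,0,0,0,0,0],[0,0,0,0,0,0]]';  python3 - <<'E'
from h import *
go((.4647,.3762,.22),-3.8)
E
```

```text
[[ 0.0468 -0.0462  0.0102]
 [ 0.0471  0.047   0.0103]] 0.09321149897718459
t: 23.85
tcp_pos: [0.461, 0.1077, 0.226]
tool_rot: [0.0, 0.998, -0.056, -0.002]
wrist_force: [1.1, 0.4, -1.7]
opening: 0.0129
t: 24.1
tcp_pos: [0.4614, 0.1057, 0.2264]
tool_rot: [0.0, 0.998, -0.055, -0.001]
wrist_force: [-0.1, -0.4, -1.1]
opening: 0.0132
t 24.1 tcp [0.4614 0.1057 0.2264] yaw -6.36 q [-0.03  0.25  1.51 -0.    1.39  1.66] open 0.0132 F [-0.1 -0.4 -1.1]
row [-0.0267 -0.2692  0.0064] [ 0.03  0.14 -2.56]
```

```bash
python3 -m creep '[[-0.006,-0.06,0,0,0,-2.6],[-0.012,-0.12,0,0,0,-2.6],[-0.018,-0.18,0,0,0,-2.6],[-0.0225,-0.23,0,0,0,-2.6],[-0.0267,-0.2692,0.003,0,0,-2.6],[-0.0267,-0.2692,0.0064,0,0,-2.6],[-0.0267,-0.2692,0.0064,0,0,-2.6],[-0.0267,-0.2692,0.0064,0,0,-2.6]]';  python3 - <<'E'
from h import *
go((.4647,.3762,.16),-3.8)
for c in ('wrist','top','scene'): cv2.imwrite(f'pics/{c}7.png',grab_frame(c))
a=cv2.imread('pics/top7.png');b=cv2.imread('pics/scene7.png')
cv2.imwrite('pics/j7.png',np.hstack([cv2.resize(a[225:325,90:190],(400,400)),cv2.resize(b[250:370,90:210],(400,400))]))
E
```

```text
t: 25.1
tcp_pos: [0.4659, 0.3749, 0.2213]
tool_rot: [0.0, 0.999, -0.034, -0.0]
wrist_force: [-0.1, -0.6, 0.1]
opening: 0.013
t 25.1 tcp [0.4659 0.3749 0.2213] yaw -3.91 q [ 0.48  0.47  1.17 -0.    1.49  2.12] open 0.013 F [-0.1 -0.6  0.1]
row [-0.0013 -0.0013  0.0613] [ 0.02  0.01 -0.11]
```

View pics/wrist7.png

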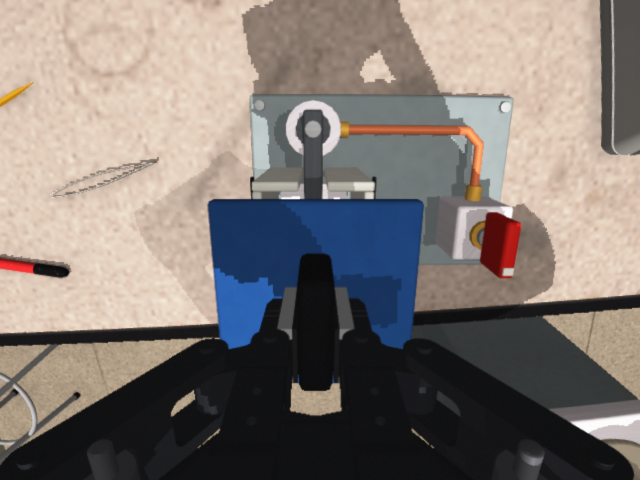

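View pics/j7.png

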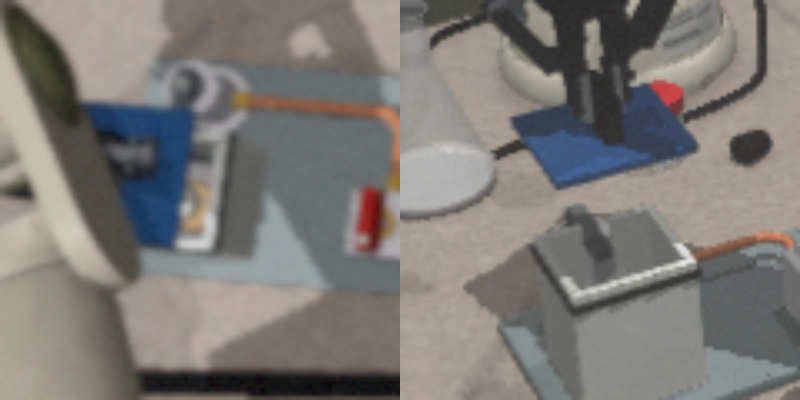

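```bash
python3 - <<'E'
from h import *
m=camera_model('wrist');im=cv2.imread('pics/wrist7.png')
a=R.from_euler('z',-3.8,degrees=True);h=.043
P=a.apply([(h,h,.116),(h,-h,.116),(.036,.036,.116),(.036,-.036,.116),(.015,-.125,.064),(.015,-.175,.064),(-.035,-.125,.064)])+[.4647,.3762,0]
q=proj(m,P);print(q.round(1).tolist())
b=cv2.resize(im[150:290,240:530],None,fx=2.7,fy=2.7,interpolation=cv2.INTER_CUBIC)
for p in q: cv2.circle(b,tuple(int(v) for v in ((p-[240,150]+.5)*2.7)),3,(0,255,0),-1)
cv2.imwrite('pics/w7c.png',b)
E
```

```text
[[252.5, 181.3], [375.9, 181.3], [262.9, 191.3], [365.5, 191.2], [459.0, 205.9], [515.0, 206.2], [452.6, 260.2]]
```

View pics/w7c.png

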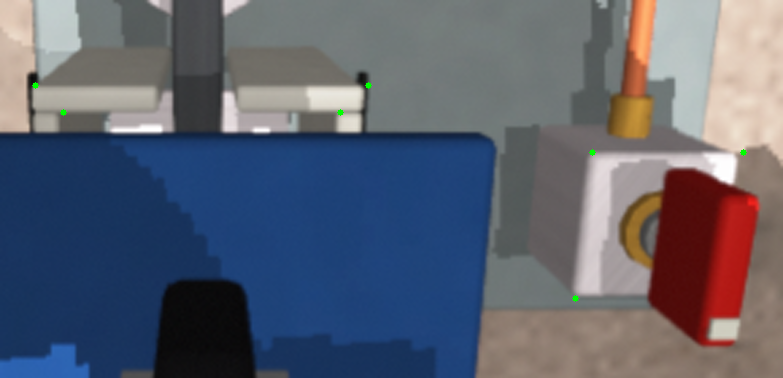

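The predicted rim corners (green) lie on the rim to within about 1 px, and the lid is centred on the tool. Lowering to just above the rim.

```bash
python3 -m creep '[[-0.0013,-0.0013,0.02,0,0,0],[-0.0013,-0.0013,0.04,0,0,0],[-0.0013,-0.0013,0.065,0,0,0],[-0.0013,-0.0013,0.070,0,0,0],[-0.0013,-0.0013,0.070,0,0,0],[-0.0013,-0.0013,0.070,0,0,0]]';  python3 - <<'E'
from h import *
go((.4647,.3762,.134),-3.8)
b=grab_frame('scene');cv2.imwrite('pics/s8.png',cv2.resize(b[270:370,90:210],None,fx=5,fy=5))
E
```

```text
t: 26.0
tcp_pos: [0.4646, 0.3779, 0.1524]
tool_rot: [-0.001, 0.999, -0.033, 0.001]
wrist_force: [0.1, -0.2, -1.9]
opening: 0.0126
t 26.0 tcp [0.4646 0.3779 0.1524] yaw -3.79 q [ 0.49  0.53  1.28 -0.    1.33  2.12] open 0.0126 F [ 0.1 -0.2 -1.9]
row [0.0002 0.0017 0.0184] [-0.06 -0.1   0.01]
```

View pics/s8.png

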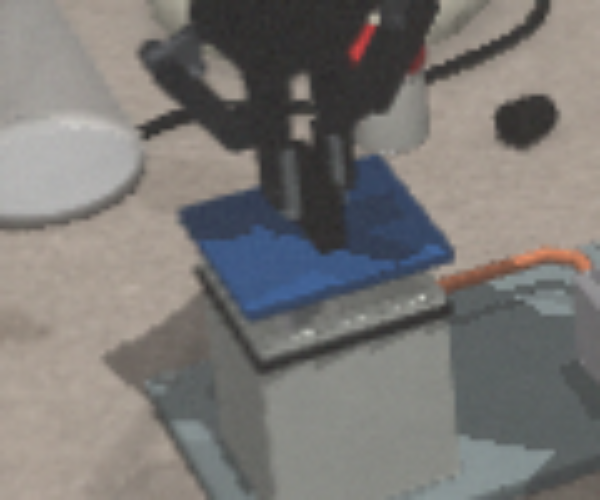

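```bash
python3 -m creep '[[0,0.0012,0.003,0,0,0],[0,0.0012,0.006,0,0,0],[0,0.0012,0.009,0,0,0],[0,0.0012,0.012,0,0,0],[0,0.0012,0.014,0,0,0],[0,0.0012,0.014,0,0,0]]';  python3 - <<'E'
from h import *
go((.4647,.3762,.134),-3.8)
E
```

```text
t: 26.8
tcp_pos: [0.464, 0.3765, 0.1371]
tool_rot: [0.0, 0.999, -0.033, -0.0]
wrist_force: [-0.6, -0.3, -1.1]
opening: 0.0129
t 26.8 tcp [0.464  0.3765 0.1371] yaw -3.79 q [0.48 0.54 1.31 0.   1.29 2.12] open 0.0129 F [-0.6 -0.3 -1.1]
row [0.0008 0.0003 0.0031] [0.01 0.02 0.01]
```

```bash
python3 -m creep '[[0,0,0.001,0,0,0],[0,0,0.002,0,0,0],[0,0,0.003,0,0,0],[0,0,0.003,0,0,0],[0,0,0.003,0,0,0]]';  python3 - <<'E'
from h import *
go((.4647,.3762,.134),-3.8)
b=grab_frame('scene');cv2.imwrite('pics/s9.png',cv2.resize(b[270:370,90:210],None,fx=5,fy=5))
E
```

```text
t: 27.42
tcp_pos: [0.464, 0.3766, 0.1345]
tool_rot: [-0.0, 0.999, -0.033, 0.0]
wrist_force: [-0.5, 0.1, 3.0]
opening: 0.0132
t 27.425 tcp [0.464  0.3766 0.1345] yaw -3.79 q [0.48 0.54 1.31 0.   1.29 2.12] open 0.0132 F [-0.5  0.1  3. ]
row [0.0007 0.0003 0.0005] [-0.01 -0.02  0.01]
```

View pics/s9.png

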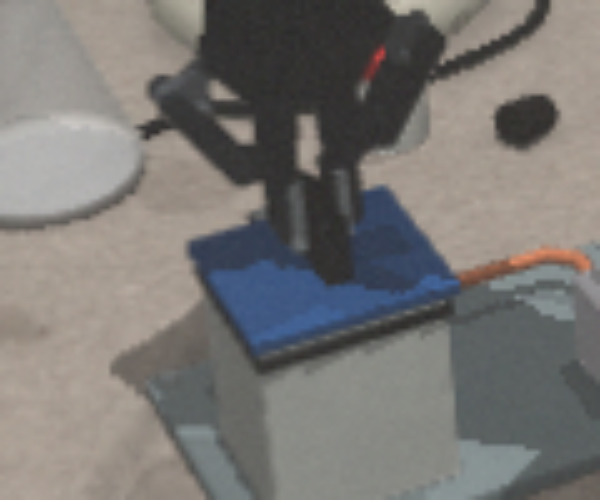

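Contact came at the expected height (.1345 m, about 3 N up), and the plate lies on the rim. Releasing and rising.

```bash
python3 -m creep '[[0,0,0,0,0,0],[0,0,0,0,0,0],[0,0,0,0,0,0],[0,0,0,0,0,0],[0,0,-0.02,0,0,0],[0,0,-0.06,0,0,0],[0,0,-0.12,0,0,0],[0,0,-0.12,0,0,0]]' 80 20;  python3 - <<'E'
from h import *
go((.4647,.2,.25),-3.8)
cv2.imwrite('pics/w10.png',grab_frame('wrist'))
E
```

```text
t: 28.48
tcp_pos: [0.4652, 0.3773, 0.2591]
tool_rot: [-0.002, 0.999, -0.033, 0.004]
wrist_force: [-0.1, 0.3, -0.8]
opening: 0.0585
t 28.475 tcp [0.4652 0.3773 0.2591] yaw -3.78 q [0.48 0.45 1.11 0.   1.58 2.12] open 0.0585 F [-0.1  0.3 -0.8]
row [0.0111 0.177  0.0083] [-0.29 -0.47  0.02]
```

View pics/w10.png

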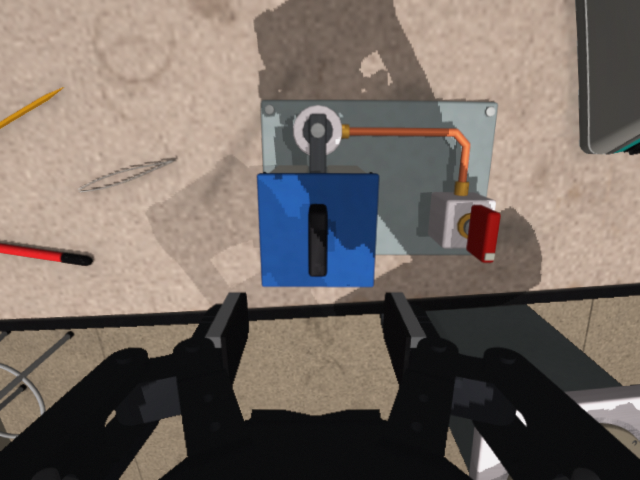

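```bash
python3 -m creep '[[0.003,0.05,-0.01,0,0,0],[0.006,0.10,-0.02,0,0,0],[0.01,0.15,-0.02,0,0,0],[0.015,0.21,-0.02,0,0,0],[0.02,0.25,-0.02,0,0,0],[0.02,0.25,-0.02,0,0,0]]' >/dev/null;  python3 - <<'E'
from h import *
go((.4647,.2,.25),-3.8)
m=camera_model('scene');b=grab_frame('scene');a=grab_frame('top')
P=R.from_euler('z',-3.8,degrees=True).apply([(x,y,z) for z in(.116,.124) for x,y in((.048,.048),(.048,-.048),(-.048,-.048),(-.048,.048))]+[(0,0,.158)])+[.464,.3765,0]
def ov(im,q,l,t,s,w,h):
    c=cv2.resize(im[t:t+h,l:l+w],None,fx=s,fy=s,interpolation=cv2.INTER_CUBIC)
    for p in q: cv2.circle(c,tuple(int(v) for v in ((p-[l,t]+.5)*s)),2,(0,255,0),-1)
    return c
cv2.imwrite('pics/f.png',np.hstack([ov(b,proj(m,P),110,270,4,100,100),ov(a,proj(camera_model('top'),P),100,220,4,100,100)]))
cv2.imwrite('pics/fs.png',b);cv2.imwrite('pics/ft.png',a)
E
```

```text
t 29.275 tcp [0.4672 0.1237 0.273 ] yaw -4.01 q [ 0.01  0.23  1.39 -0.    1.52  1.65] open 0.0585 F [-0.7  1.  -0.5]
row [-0.0078 -0.076   0.023 ] [ 0.02  0.14 -0.21]
```

View pics/f.png

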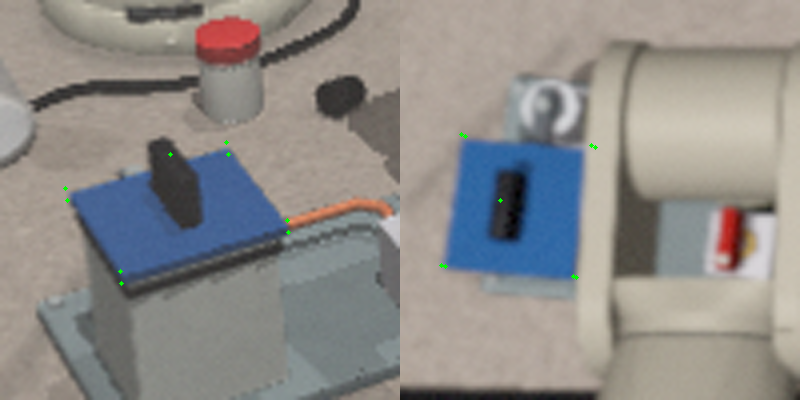

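View pics/ft.png

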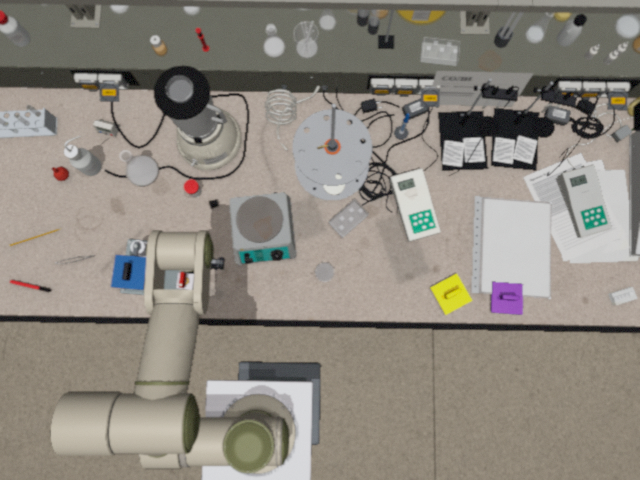

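The lid lies flat and square on the rim, parallel to the dark rim band, and bystanders look unmoved. The arm is clear of everything.

```bash
python3 -c "
from workcell import order,status
print(order.sign_off(),status.get_obs()['t'])"
```

```text
the job is handed in; nothing more can be done
the job is handed in; nothing more can be done
```

The job is done and handed in at about 29 s: the platform is down, the valve is closed, and the blue lid is on the well.

- **Platform:** The valve cracked at about 0.5 rad. The platform sank at about 5 mm/s, then about 14 mm/s after I opened the valve to 0.65 rad, both estimated from scene pictures. It stood still in three successive pictures before I closed the valve.
- **Valve:** I turned it back until the tool felt the stop, about 0.85 N m. In the wrist view the wing's angle was −3.9°, in line with the lift at −3.8°. My reading before opening was −4.6°; I put the 0.7° difference down to measurement noise.
- **Lid:** The blue lid touched down at the expected height with about 3 N. In the last pictures the plate lies flat and square on the rim. Its outline in the scene and top views sits 1–3 px off my prediction from the wrist view, within what I saw between cameras earlier.
- **Bottle:** It was upright and below the rim in the last view before the lid went on. It is hidden now, so I could not recheck it.
- **Other things:** The jar, cuvettes, petri dish and the yellow and purple look-alikes appear where they were. The arm had let go and was clear of everything when I handed in.

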